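Gauge check of a twin-slot forming die

TASK

Check the two sloping slots of the white die with the gap gauge: lift the gauge out of its stand and try its blade first in the slot nearer the robot, then in the farther one. One slot takes the blade, the other is too tight and stops it in the mouth. Leave the gauge pushed fully home in the slot that it fits, let go of it, and leave the rubber reducer, the wrench and the cup where they are.

Things in the scene. Friction and masses are not known exactly. Their poses are not given: they have to be found in the camera images.
- gauge_grip (a point): Centre of the loose gap gauge's black handle block, 24 x 40 x 60 mm (x, y, z). Below it a flat steel blade, 4 mm thick (x), 24 mm wide (y), 50 mm long; the handle's lower face is the shoulder. z points from blade to handle top, up at the start; x across the thickness. 100 to 210 g. A half turn about z changes nothing. It starts upright in the stand, handle 60 to 120 mm above the table.
- gauge_tip (a point): Centre of the free end of the gauge's blade, 80 mm from gauge_grip along -z; same axes as gauge_grip.
- stand: Fixed aluminium block 70 x 70 x 60 mm high with an upright slot 8 x 30 mm (x, y) through its middle, in which the gauge's blade stands 50 mm deep. Origin: centre of the underside, on the table.
- die: Fixed die: blue bed with two white inserts side by side in one sloping face, 35 degrees from level, that looks up and to the robot's right, nothing above it. Origin: on the table below the middle of the face, which is 125 mm up. x horizontal, to the face's high side (low edge at -x); y along the row of slots, towards the robot. Extents x -50 to 106, y -100 to 100 mm, highest edge 150 mm.
- slot_near (a point): Centre of the mouth of the slot nearer the robot, in the sloping face, 45 mm to +y of the die's middle. z points out, square to the face (35 degrees from vertical, leaning to the robot's right): the blade goes in along -z. x across the gap, y along the slot. Mouth 14 mm (x) by 34 mm (y), narrowing over 6 mm to the gap. Home: shoulder on the face, tip 50 mm below it.
- slot_far (a point): Centre of the mouth of the slot farther from the robot, 45 mm to -y of the die's middle; axes and mouth as slot_near. The slots differ only in the gap below the mouth: one is 7 mm and open 60 mm deep; the other is 1.5 mm and stops the blade about 5 mm below the face. Which is which changes from start to start.
- reducer: Bystander: black rubber pipe reducer, 72 mm across, 95 mm high, standing. Origin: centre of its underside.
- wrench: Bystander: steel wrench, 170 mm long, lying flat. Origin: the middle of its underside.
- cup: Bystander: stainless cup, 72 mm across, 85 mm high. Origin: centre of its underside.
There are look-alikes about, which are no part of the job. What is shaped like the part that bears gauge_grip but blue or pink is not meant.

How it is judged:
By the outcome, as a careful person would: the job done as asked, in the order asked, and still so for the second after the job is handed in, with the robot touching nothing.
It also fails if it takes over 45 s, if anything falls off the work surface, if the arm or the gripper's body presses on something with over 40 N, if the wrist force passes 120 N, or if a joint passes its speed limit or range.

ROBOT

A 6-joint arm with a two-finger parallel gripper is mounted at the origin on the work surface. World frame = base frame: x ahead of the robot, y to its left, z up, the work surface at z = 0. Lengths are in m, angles in degrees, forces in N, time in s.
With the tool pointing down it reaches from about 0.425 to 0.925 m from the base axis. Payload 12.5 kg.
Tool frame: the origin (TCP) lies midway between the tips of the shut fingers; the grasp point (between the pads) lies 19 mm behind it; z points along the fingers, x is the direction in which the jaws open and shut, and the axes are right-handed (so a half turn about z gives the same grasp; the last joint's range is limited). The gripper opens to 85 mm and grips with 20 to 120 N. Pads are 22 mm wide; open, the fingers measure 114 mm over their backs; the gripper's body (76 mm by 85 mm) begins 54 mm behind the grasp point. The pads swing forward as they close: fully open they stand 13 mm farther back than shut.
Start: joints at [62.59, 28.126, 89.318, -0, 62.55, -6.05], TCP at [0.228, 0.582, 0.231] pointing down, gripper open.
Joint ranges: [-177.58, 177.58], [-47.91, 125.51], [2.72, 160], [-65.01, 245.01], [3.68, 167.84], [-153.87, 153.87]. Speed limits (degrees/s): [127.2, 127.2, 159.86, 180, 180, 180].

INTERFACE

Orientations are given as a 3x3 rotation matrix whose columns are the frame's x, y, z axes.
In Python, from station import manip gives the robot as it stands.
- The arm moves only by the shell command python3 -m creep 'ROWS' [FORCE]. ROWS is JSON, a list of rows, each an object with "fingers": the closure, from 0 (fully open) to 1 (shut); "delta_pos": the shift along the tool's x, y, z in cm, a list of three; "roll": the turn about the tool's z in degrees. A call has 1 to 20 rows; each row shifts and turns the commanded pose from where the row before left it, along the tool's axes as they then stand; what a row does not reach is not made up. A row lasts 1/10 s, in which the tool goes at most 50 mm and 8.59 degrees, less where a joint would pass 70% of its speed; a pose out of reach is approached as far as the arm can. A call is refused whole if a number of a shift passes 5 or a number of a turn 8.59, either way. A call with a gripper value outside its range is refused whole. The fingers move at their own pace and stop on an object; FORCE is the grip in N (left out, the last holds). Time passes only in rows, so rows that do not move let the fingers close. It gives the time, the measured TCP pose, the force and the opening at its end, in the units of the state.
- manip.state(): the state, without advancing time (a new reading comes with each control period).
- manip.get_image(name): name is "scene" or "top"; returns a dict with "color" (420x560x3 uint8, red, green, blue), "camera_matrix" (3x3 intrinsics, pixels), "dist_coeffs" ([k1, k2, p1, p2, k3] as OpenCV has them; the pictures are not rectified), "R" (3x3) and "t" (3): a world point X has camera coordinates R X + t. Camera axes: x right, y down, z forward; pixel columns grow to the right and rows downward; lengths in m; the calibration is good to about 2 mm. A picture is of the moment at which its call begins. There is no depth.
- manip.hand_in(): hands the job in, once; it reports no verdict.
Trained networks look in a picture, given as the dict that the camera call returned (one of the last four; its "shot" number tells which), for a name from the list of things; names that differ only in an ending like _2 or _b are one class to them, and where a whole thing is asked for, a point or a joint stands for the part that bears it (a point fixed in the world has none). Each returns a list of dicts, best first, with "score" (0 to 1); they miss things now and then, are a little off and sometimes report something else, mostly with a low value. They report only what shows in the picture. A call takes as long as a camera call. They do not tell look-alikes from the thing itself.
- manip.masks_of(label, picture): "region" (420x560 bool, what is visible of it) and "location" ([column, row] in pixels, amid what is visible of it).
- manip.mark_of(label, picture): "location" ([column, row] in pixels: a listed point, or the origin of a listed thing).
The state is a dict: "clock": time; "joint_positions": joint angles; "qd": joint speeds; "joint_efforts": joint torques, N m; "tool_pos": TCP position; "eef_rot": TCP orientation; "contact_force": force on the tool from outside, world axes, zero at the start; "ft_torque": the same for the moment, N m; "width": finger opening in m.
Only numpy, scipy, OpenCV 4.12 (cv2) and the standard library are available. Lean on these libraries where they do the work, as an engineer would, in place of code of your own. Each camera call takes 0.05 s, during which the arm holds its last target.

## Working session

There is one attempt and no reset: what is moved stays moved. The work goes in short steps, Python scripts to look and compute and a shell command to move; the robot and the scene stay as the last step left them, time stands still between calls to the robot, and variables do not carry over. Pictures are saved under pics/ and viewed, and the job is handed in when it is done.

```bash
ls; mkdir -p pics
python3 - <<'E'
from station import manip
import cv2,numpy as np
s=manip.state()
for k,v in s.items(): print(k,np.round(v,4).tolist())
for n in ("scene","top"):
    p=manip.get_image(n)
    cv2.imwrite(f"pics/{n}0.png",p["color"][:,:,::-1])
    print(n,p["shot"],p["camera_matrix"],p["dist_coeffs"],p["R"],p["t"])
    for l in ["gauge_grip","gauge_tip","stand","die","slot_near","slot_far","reducer","wrench","cup"]:
        print(l,[(np.round(d["location"],1).tolist(),round(d["score"],2)) for d in manip.mark_of(l,p)][:4])
E
```

```text
pics
clock 0.0
joint_positions [62.5895, 28.1667, 89.3521, 0.0012, 62.5489, -6.0529]
qd [-0.03, 0.0851, 0.0754, 0.0466, -0.0983, -0.0689]
joint_efforts [0.0014, -61.8445, -26.1583, -0.0001, 0.0041, -0.0]
tool_pos [0.2275, 0.5819, 0.2307]
eef_rot [[0.3642, 0.9313, -0.0006], [0.9313, -0.3642, -0.001], [-0.0012, -0.0001, -1.0]]
contact_force [-0.2403, 0.5276, -0.8692]
ft_torque [0.0183, -0.0469, -0.0311]
width 0.0856
scene 1 [[459.53483637   0.         276.91016116]
 [  0.         459.53483637 212.11590267]
 [  0.           0.           1.        ]] [-0.04005284  0.          0.          0.          0.        ] [[-0.11197619  0.99366836  0.00919328]
 [ 0.81508168  0.09713547 -0.57114495]
 [-0.56842166 -0.05646137 -0.82079774]] [ 0.09922567 -0.44286524  1.54850343]
gauge_grip [([173.2, 173.6], 0.85), ([208.6, 212.5], 0.82), ([229.7, 159.0], 0.61), ([203.8, 180.2], 0.57)]
gauge_tip [([235.8, 175.6], 0.66), ([216.6, 233.0], 0.61)]
stand [([213.1, 204.2], 0.96)]
die [([325.9, 213.3], 0.96)]
slot_near [([325.9, 171.0], 0.69), ([137.7, 198.9], 0.54)]
slot_far [([339.5, 202.4], 0.97)]
reducer [
[... 153 characters left out ...]
4622195 217.00790847]
 [  0.           0.           1.        ]] [-0.0926636  0.         0.         0.         0.       ] [[ 1.74477447e-04 -9.99998545e-01 -1.69666849e-03]
 [-9.86543958e-01  1.05269332e-04 -1.63496199e-01]
 [ 1.63496140e-01  1.70236445e-03 -9.86542505e-01]] [0.00436388 0.62132458 1.33959894]
gauge_grip [([356.2, 285.9], 0.69), ([356.3, 211.6], 0.66), ([367.0, 245.6], 0.51)]
gauge_tip [([394.4, 260.7], 0.69), ([351.8, 214.2], 0.46)]
stand [([362.2, 244.5], 0.96)]
die [([256.8, 248.8], 0.88)]
slot_near [([257.8, 259.2], 0.96), ([244.3, 227.2], 0.68)]
slot_far [([246.5, 230.8], 0.76)]
reducer [([368.3, 180.8], 0.66)]
wrench [([436.6, 246.5], 0.71)]
cup [([152.8, 259.5], 0.71)]
```

View pics/scene0.png

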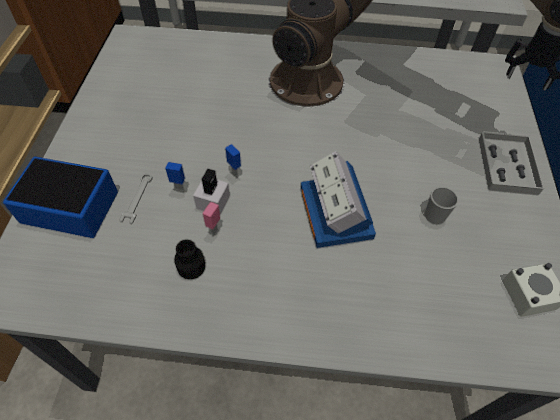

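View pics/top0.png

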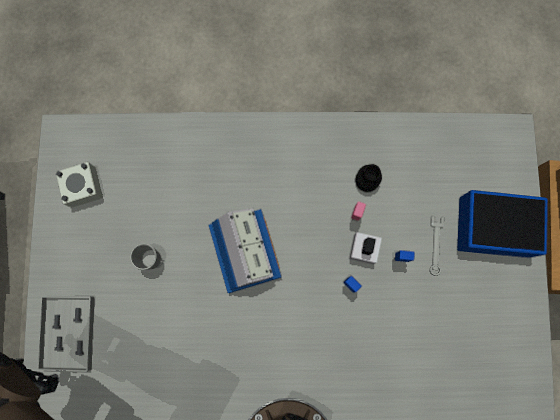

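Run:
```python
import cv2
a=cv2.imread("pics/scene0.png");b=cv2.imread("pics/top0.png")
def z(im,x0,y0,x1,y1,n,k):
    cv2.imwrite(n,cv2.resize(im[y0:y1,x0:x1],None,fx=k,fy=k,interpolation=cv2.INTER_CUBIC))
z(a,150,130,260,245,"pics/zs1.png",5)
z(b,330,190,430,300,"pics/zt1.png",5)
z(a,290,140,390,255,"pics/zs2.png",5)
z(b,200,200,290,300,"pics/zt2.png",6)
```

```text
(no output)
```

View pics/zs1.png

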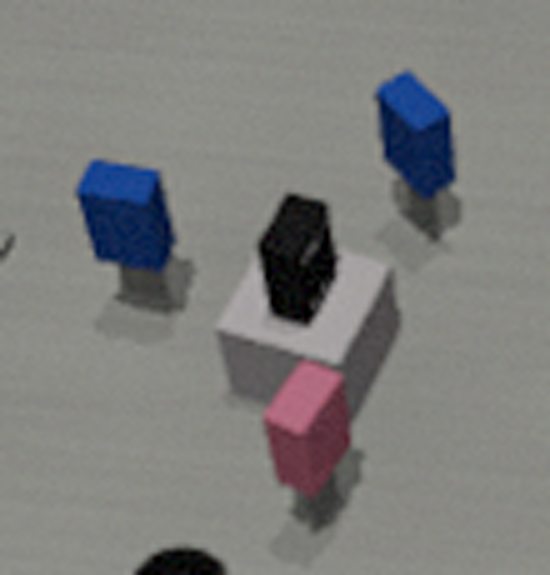

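View pics/zt1.png

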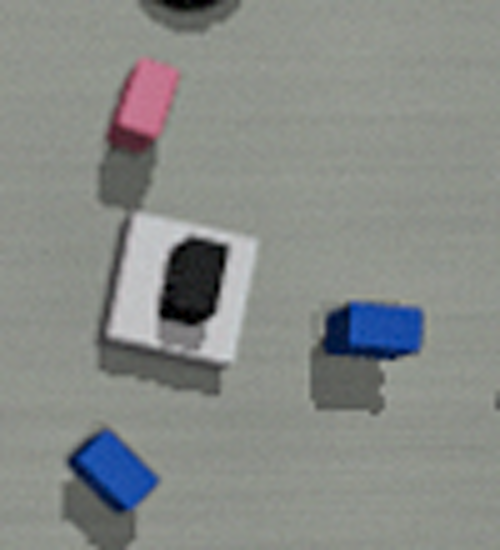

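View pics/zs2.png

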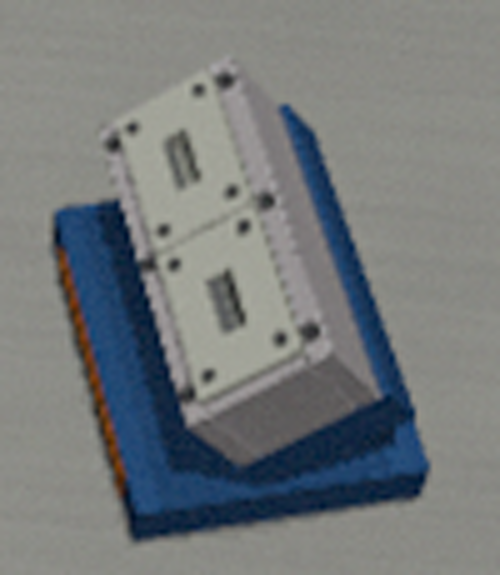

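View pics/zt2.png

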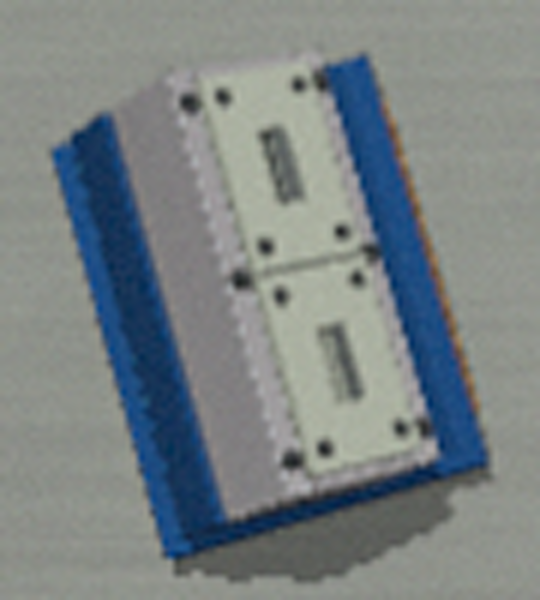

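```bash
cat > h.py <<'E'
import numpy as np,cv2
from station import manip
from scipy.optimize import least_squares
def proj(p,X):
    r,_=cv2.Rodrigues(np.array(p["R"],float))
    return cv2.projectPoints(np.atleast_2d(np.array(X,float)),r,np.array(p["t"],float),np.array(p["camera_matrix"]),np.array(p["dist_coeffs"]))[0][:,0]
def norm(p,uv):
    return cv2.undistortPoints(np.array([[uv]],float),np.array(p["camera_matrix"]),np.array(p["dist_coeffs"]))[0,0]
def tri(ps,uvs):
    f=lambda X:np.concatenate([proj(p,X)[0]-uv for p,uv in zip(ps,uvs)])
    s=least_squares(f,[0.6,0,0.1]);return s.x,s.fun
def onplane(p,uv,z):
    n=norm(p,uv);R=np.array(p["R"]);d=R.T@np.array([n[0],n[1],1]);o=-R.T@np.array(p["t"])
    return o+d*(z-o[2])/d[2]
E
python3 - <<'E'
from h import *
S=manip.get_image("scene");T=manip.get_image("top")
np.set_printoptions(precision=4,suppress=True)
for n,a,b in [("near",(326.4,172),(257.2,260.3)),("far",(335.2,200.2),(247,227.2)),("handle",(209,181.5),(369,245.8)),("standtopc",(210.5,191),(366.4,247.6))]:
    X,e=tri([S,T],[a,b]);print(n,X,e)
for c in [(130,212),(258,238),(235,362),(105,340)]:
    print(onplane(T,(330+c[0]/5,190+c[1]/5),0.06))
print()
for c in [(258,250),(393,268),(340,362),(220,330)]:
    print(onplane(S,(150+c[0]/5,130+c[1]/5),0.06))
for l in ["gauge_grip","stand","die"]:
  for p in(S,T):
    for m in manip.masks_of(l,p)[:4]:
        print(l,p["shot"],m["location"],m["region"].sum(),m["score"])
E
```

```text
near [0.496  0.0786 0.1236] [-0.8444 -0.0486 -0.8669 -0.0013]
far [0.5823 0.1052 0.124 ] [-0.4973 -0.0268 -0.54   -0.0084]
handle [ 0.5367 -0.2174  0.0916] [-0.5595 -0.057  -0.5778  0.0831]
standtopc [ 0.5362 -0.2175  0.0507] [-0.3261 -0.0328 -0.3373  0.0474]
[ 0.5772 -0.1895  0.06  ]
[ 0.5627 -0.2595  0.06  ]
[ 0.495  -0.2449  0.06  ]
[ 0.5071 -0.1744  0.06  ]

[ 0.5095 -0.245   0.06  ]
[ 0.5131 -0.1715  0.06  ]
[ 0.5771 -0.188   0.06  ]
[ 0.5642 -0.2537  0.06  ]
gauge_grip 3 [232.5, 160.4] 331 0.9
gauge_grip 3 [206.2, 180.7] 319 0.81
gauge_grip 3 [210.8, 219.1] 398 0.66
gauge_grip 4 [405.1, 256.2] 232 0.77
gauge_grip 4 [366.3, 248.3] 196 0.7
gauge_grip 4 [355.5, 213.5] 150 0.63
gauge_grip 4 [353.4, 282.9] 196 0.48
stand 3 [216.6, 199.3] 647 0.74
stand 4 [360.6, 249.6] 488 0.6
die 3 [341.9, 214.1] 3425 0.86
die 4 [237.0, 253.1] 2831 0.93
die 4 [144.1, 258.6] 614 0.48
```

```bash
python3 - <<'E'
from h import *
S=manip.get_image("scene");T=manip.get_image("top")
np.set_printoptions(precision=4,suppress=True)
for n,a,b in [("pink",(211.5,215),(358.8,210.8)),("blue1",(175,173.5),(405,255.5)),("blue2",(233,156.5),(352.6,284))]:
    X,e=tri([S,T],[a,b]);print(n,X,e)
# model check: stand top corners & handle top corners, yaw -12.3
def box(c,yaw,hx,hy,z):
    a=np.radians(yaw);u=np.array([np.cos(a),np.sin(a)]);v=np.array([-u[1],u[0]])
    return [[*(np.array(c)+s*hx*u+t*hy*v),z] for s,t in((1,1),(1,-1),(-1,-1),(-1,1))]
for p,n,o,k in((S,"s",(150,130),5),(T,"t",(330,190),5)):
    im=cv2.cvtColor(p["color"],cv2.COLOR_RGB2BGR)[o[1]:o[1]+110,o[0]:o[0]+110]
    im=cv2.resize(im,None,fx=k,fy=k,interpolation=cv2.INTER_CUBIC)
    for b,c in((box((.537,-.217),-12.3,.035,.035,.06),(0,255,0)),(box((.537,-.217),-12.3,.020,.012,.12),(0,255,255)),(box((.537,-.217),-12.3,.020,.012,.06),(0,0,255))):
        q=((proj(p,b)-o+.5)*k).astype(int);cv2.polylines(im,[q],True,c,1)
    cv2.imwrite(f"pics/chk_{n}.png",im)
a=cv2.hconcat([cv2.imread("pics/chk_s.png"),cv2.imread("pics/chk_t.png")]);cv2.imwrite("pics/chk.png",cv2.resize(a,(800,400)))
E
python3 -m creep '[{"fingers":0,"delta_pos":[0,0,0],"roll":8},{"fingers":0,"delta_pos":[0,0,0],"roll":8},{"fingers":0,"delta_pos":[0,0,0],"roll":8},{"fingers":0,"delta_pos":[0,0,0],"roll":8},{"fingers":0,"delta_pos":[0,0,0],"roll":8},{"fingers":0,"delta_pos":[0,0,0],"roll":8},{"fingers":0,"delta_pos":[0,0,0],"roll":8},{"fingers":0,"delta_pos":[0,0,0],"roll":8},{"fingers":0,"delta_pos":[0,0,0],"roll":8},{"fingers":0,"delta_pos":[0,0,0],"roll":8.5},{"fingers":0,"delta_pos":[4,2,0],"roll":0},{"fingers":0,"delta_pos":[4,2,0],"roll":0},{"fingers":0,"delta_pos":[4,2,0],"roll":0},{"fingers":0,"delta_pos":[4,2,0],"roll":0},{"fingers":0,"delta_pos":[4,2,0],"roll":0},{"fingers":0,"delta_pos":[4,2,0],"roll":0},{"fingers":0,"delta_pos":[4,2,0],"roll":0},{"fingers":0,"delta_pos":[4,2,0],"roll":0}]' 40
```

```text
pink [ 0.6328 -0.1932  0.0827] [-0.6675 -0.066  -0.7316  0.1015]
blue1 [ 0.5114 -0.3156  0.0796] [-0.7184 -0.0828 -0.7286  0.1361]
blue2 [ 0.4361 -0.1729  0.0815] [-0.6324 -0.0596 -0.618   0.0712]
clock: 3.3
tool_pos: [0.5092, 0.3584, 0.2315]
eef_rot: [[0.979, -0.205, 0.0], [-0.205, -0.979, 0.0], [0.0, -0.0, -1.0]]
contact_force: [0.9, 0.9, 0.1]
width: 0.0854
```

View pics/chk.png

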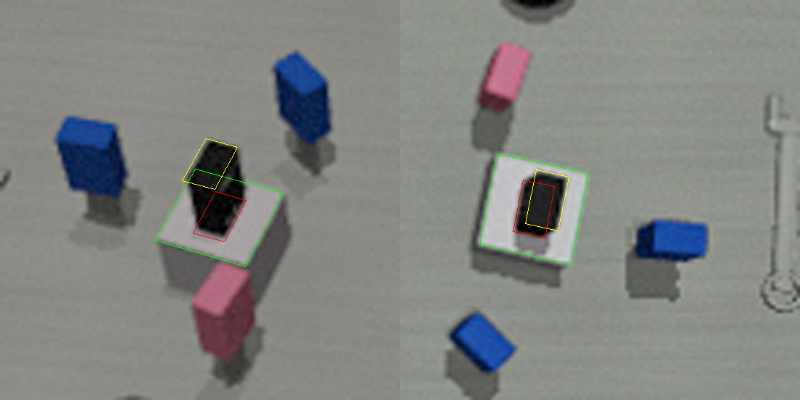

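```bash
python3 -m creep '[{"fingers":0.2,"delta_pos":[1.1,4.3,0],"roll":0.5},{"fingers":0.2,"delta_pos":[1.1,4.3,0],"roll":0},{"fingers":0.2,"delta_pos":[1.1,4.3,0],"roll":0},{"fingers":0.2,"delta_pos":[1.1,4.3,0],"roll":0},{"fingers":0.2,"delta_pos":[1.1,4.3,0],"roll":0},{"fingers":0.2,"delta_pos":[1.1,4.3,0],"roll":0},{"fingers":0.2,"delta_pos":[1.1,4.3,0],"roll":0},{"fingers":0.2,"delta_pos":[1.1,4.3,0],"roll":0},{"fingers":0.2,"delta_pos":[1.1,4.3,0],"roll":0},{"fingers":0.2,"delta_pos":[1.1,4.3,0],"roll":0},{"fingers":0.2,"delta_pos":[1.1,4.3,0],"roll":0},{"fingers":0.2,"delta_pos":[1.1,4.3,0],"roll":0},{"fingers":0.2,"delta_pos":[1.1,4.3,0],"roll":0},{"fingers":0.2,"delta_pos":[0,0,0],"roll":0},{"fingers":0.2,"delta_pos":[0,0,0],"roll":0}]'
```

```text
clock: 4.8
tool_pos: [0.528, -0.2176, 0.231]
eef_rot: [[0.976, -0.216, -0.0], [-0.216, -0.976, 0.0], [-0.0, -0.0, -1.0]]
contact_force: [-0.8, 0.0, -0.3]
width: 0.0684
```

```bash
python3 -m creep '[{"fingers":0.2,"delta_pos":[0.9,-0.2,0],"roll":0},{"fingers":0.2,"delta_pos":[0,0,3.5],"roll":0},{"fingers":0.2,"delta_pos":[0,0,3.5],"roll":0},{"fingers":0.2,"delta_pos":[0,0,2.5],"roll":0},{"fingers":0.2,"delta_pos":[0,0,2.2],"roll":0},{"fingers":0.2,"delta_pos":[0,0,2.2],"roll":0},{"fingers":0.2,"delta_pos":[0,0,1.5],"roll":0},{"fingers":0.2,"delta_pos":[0,0,0],"roll":0},{"fingers":0.2,"delta_pos":[0,0,0],"roll":0}]'
python3 - <<'E'
from h import *
for n in("scene","top"):
    p=manip.get_image(n);o=(150,120) if n=="scene" else (310,180)
    cv2.imwrite(f"pics/g_{n}.png",cv2.resize(cv2.cvtColor(p["color"],cv2.COLOR_RGB2BGR)[o[1]:o[1]+120,o[0]:o[0]+120],None,fx=5,fy=5,interpolation=cv2.INTER_CUBIC))
E
```

```text
clock: 5.7
tool_pos: [0.5383, -0.216, 0.0777]
eef_rot: [[0.977, -0.213, 0.0], [-0.213, -0.977, 0.0], [0.0, -0.0, -1.0]]
contact_force: [-1.0, 0.8, -0.0]
width: 0.0685
```

View pics/g_scene.png

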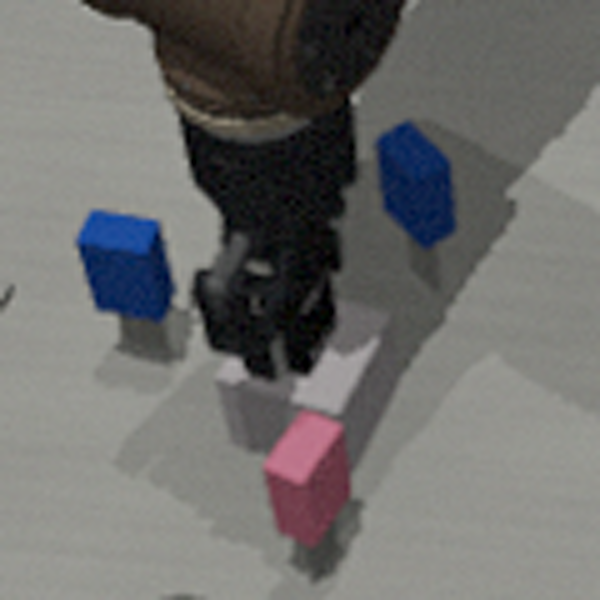

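The gripper straddles the stand, clear of pink and blue pieces (fingers ending about (275,370) in the zoom). Close.

```bash
python3 -m creep '[{"fingers":1,"delta_pos":[0,0,0],"roll":0},{"fingers":1,"delta_pos":[0,0,0],"roll":0},{"fingers":1,"delta_pos":[0,0,0],"roll":0},{"fingers":1,"delta_pos":[0,0,0],"roll":0},{"fingers":1,"delta_pos":[0,0,0],"roll":0},{"fingers":1,"delta_pos":[0,0,0],"roll":0},{"fingers":1,"delta_pos":[0,0,0],"roll":0}]' 40
```

```text
clock: 6.5
tool_pos: [0.5378, -0.2169, 0.0781]
eef_rot: [[0.977, -0.214, 0.001], [-0.214, -0.977, -0.0], [0.001, 0.0, -1.0]]
contact_force: [-1.1, 1.1, 5.4]
width: 0.0396
```

```bash
python3 -m creep '[{"fingers":1,"delta_pos":[0,0,-1],"roll":0},{"fingers":1,"delta_pos":[0,0,-2],"roll":0},{"fingers":1,"delta_pos":[0,0,-2],"roll":0},{"fingers":1,"delta_pos":[0,0,-2],"roll":0},{"fingers":1,"delta_pos":[0,0,0],"roll":0},{"fingers":1,"delta_pos":[0,0,0],"roll":0},{"fingers":1,"delta_pos":[0,-2,0],"roll":0},{"fingers":1,"delta_pos":[0,-2,0],"roll":0},{"fingers":1,"delta_pos":[0,-1,0],"roll":0},{"fingers":1,"delta_pos":[0,0,0],"roll":0},{"fingers":1,"delta_pos":[0,0,0],"roll":0}]'
python3 - <<'E'
from h import *
for n in("scene","top"):
    p=manip.get_image(n);o=(150,120) if n=="scene" else (310,180)
    cv2.imwrite(f"pics/l_{n}.png",cv2.resize(cv2.cvtColor(p["color"],cv2.COLOR_RGB2BGR)[o[1]:o[1]+120,o[0]:o[0]+120],None,fx=5,fy=5,interpolation=cv2.INTER_CUBIC))
E
```

```text
clock: 7.6
tool_pos: [0.5481, -0.1682, 0.1468]
eef_rot: [[0.977, -0.214, -0.001], [-0.214, -0.977, 0.0], [-0.001, -0.0, -1.0]]
contact_force: [-0.4, -0.4, -2.1]
width: 0.0394
```

View pics/l_scene.png

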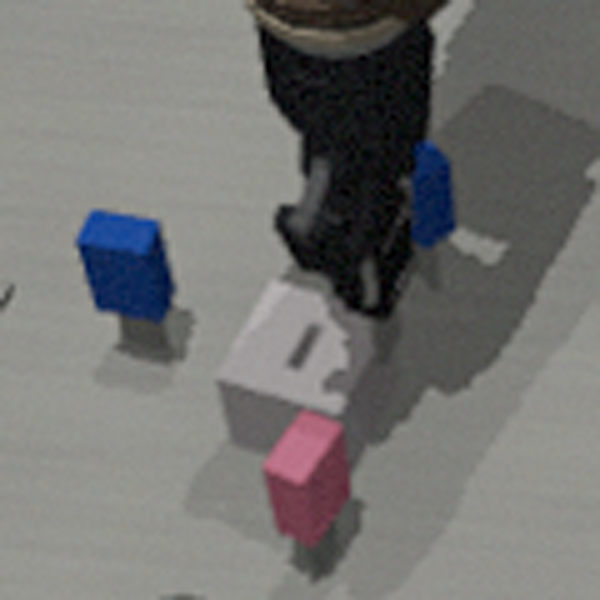

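```bash
python3 -m creep '[{"fingers":1,"delta_pos":[0,0,2],"roll":0},{"fingers":1,"delta_pos":[0,0,2],"roll":0},{"fingers":1,"delta_pos":[0,0,1.6],"roll":0},{"fingers":1,"delta_pos":[0,0,0],"roll":0},{"fingers":1,"delta_pos":[0,1,0],"roll":0},{"fingers":1,"delta_pos":[0,0.5,0],"roll":0},{"fingers":1,"delta_pos":[0,0.5,0],"roll":0}]'
python3 -m creep '[{"fingers":1,"delta_pos":[0,0.5,0],"roll":0},{"fingers":1,"delta_pos":[0,0.5,0],"roll":0}]'
```

```text
clock: 8.4
tool_pos: [0.5441, -0.1877, 0.0919]
eef_rot: [[0.977, -0.215, 0.001], [-0.215, -0.977, 0.001], [0.001, -0.001, -1.0]]
contact_force: [2.9, 7.9, -4.4]
width: 0.0393
clock: 8.6
tool_pos: [0.5418, -0.1972, 0.0919]
eef_rot: [[0.977, -0.215, 0.001], [-0.215, -0.977, 0.001], [0.0, -0.001, -1.0]]
contact_force: [1.6, 7.8, -4.3]
width: 0.0397
```

Contact force about 8 N, steady: it is pivoting. Continue.

```bash
python3 -m creep '[{"fingers":1,"delta_pos":[0,0.5,0],"roll":0},{"fingers":1,"delta_pos":[0,0.5,0],"roll":0},{"fingers":1,"delta_pos":[0,0.5,0],"roll":0},{"fingers":1,"delta_pos":[0,0.4,0],"roll":0},{"fingers":1,"delta_pos":[0,0,0],"roll":0}]'
python3 - <<'E'
from h import *
for n in("scene","top"):
    p=manip.get_image(n);o=(150,120) if n=="scene" else (310,180)
    cv2.imwrite(f"pics/m_{n}.png",cv2.resize(cv2.cvtColor(p["color"],cv2.COLOR_RGB2BGR)[o[1]:o[1]+120,o[0]:o[0]+120],None,fx=5,fy=5,interpolation=cv2.INTER_CUBIC))
E
```

```text
clock: 9.1
tool_pos: [0.5377, -0.2162, 0.0923]
eef_rot: [[0.977, -0.215, 0.001], [-0.215, -0.977, 0.001], [0.001, -0.001, -1.0]]
contact_force: [-0.1, 5.9, 0.6]
width: 0.0399
```

View pics/m_scene.png

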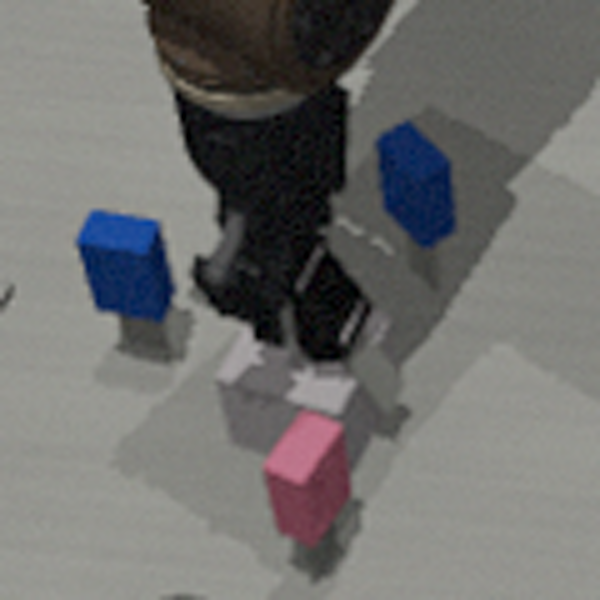

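View pics/m_top.png

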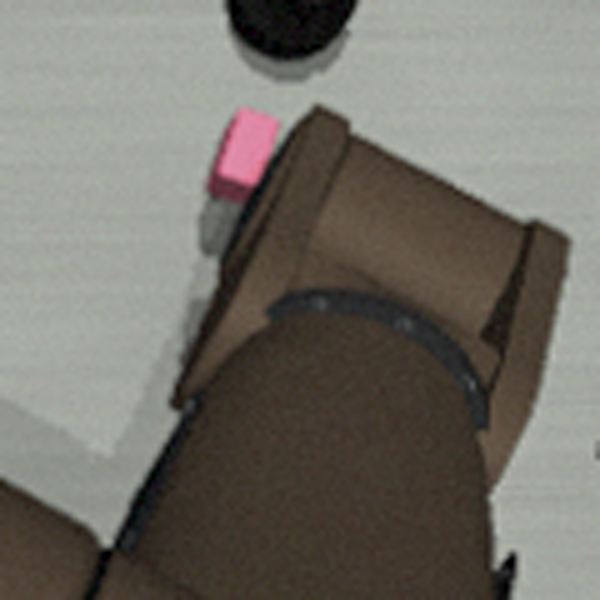

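```bash
python3 -m creep '[{"fingers":1,"delta_pos":[0,-0.5,-1.5],"roll":0},{"fingers":1,"delta_pos":[0,-0.5,-2],"roll":0},{"fingers":1,"delta_pos":[0,0,-3],"roll":0},{"fingers":1,"delta_pos":[0,0,-3],"roll":0},{"fingers":1,"delta_pos":[0,0,-3],"roll":0},{"fingers":1,"delta_pos":[0,0,0],"roll":-7.4},{"fingers":1,"delta_pos":[0,0,0],"roll":-7.4},{"fingers":1,"delta_pos":[0,0,0],"roll":-7.4},{"fingers":1,"delta_pos":[0,0,0],"roll":-7.3},{"fingers":1,"delta_pos":[0.7,-3.4,0],"roll":0},{"fingers":1,"delta_pos":[0.7,-3.4,0],"roll":0},{"fingers":1,"delta_pos":[0.7,-3.4,0],"roll":0},{"fingers":1,"delta_pos":[0.7,-3.4,0],"roll":0},{"fingers":1,"delta_pos":[0.7,-3.4,0],"roll":0},{"fingers":1,"delta_pos":[0.7,-3.4,0],"roll":0},{"fingers":1,"delta_pos":[0,0,0],"roll":0},{"fingers":1,"delta_pos":[0,0,0],"roll":0}]'
python3 - <<'E'
from h import *
for n in("scene","top"):
    p=manip.get_image(n);o=(240,90) if n=="scene" else (210,180)
    cv2.imwrite(f"pics/n_{n}.png",cv2.resize(cv2.cvtColor(p["color"],cv2.COLOR_RGB2BGR)[o[1]:o[1]+120,o[0]:o[0]+120],None,fx=5,fy=5,interpolation=cv2.INTER_CUBIC))
    for l in("gauge_grip","gauge_tip"): print(n,l,[(np.round(d["location"],1).tolist(),round(d["score"],2)) for d in manip.mark_of(l,p)][:6])
E
```

```text
clock: 10.9
tool_pos: [0.5202, 0.0011, 0.2172]
eef_rot: [[0.955, 0.296, 0.002], [0.296, -0.955, -0.0], [0.002, 0.001, -1.0]]
contact_force: [-0.8, -0.3, -1.1]
width: 0.0396
scene gauge_grip [([212.6, 212.0], 0.92), ([298.1, 144.2], 0.71), ([176.8, 172.9], 0.58)]
scene gauge_tip [([213.7, 232.3], 0.92), ([178.0, 191.6], 0.74), ([314.6, 162.9], 0.66), ([236.6, 174.3], 0.66)]
top gauge_grip [([358.8, 213.3], 0.74), ([354.1, 284.1], 0.62), ([404.2, 256.8], 0.49)]
top gauge_tip [([395.3, 260.8], 0.72), ([352.9, 215.1], 0.44)]
```

View pics/n_scene.png

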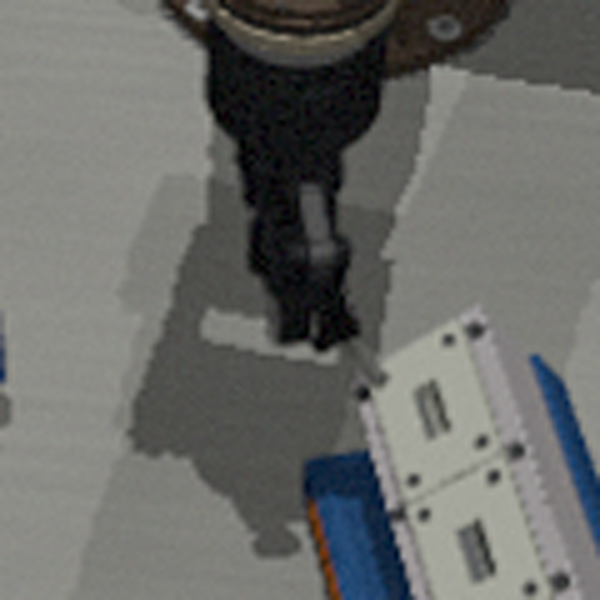

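View pics/n_top.png

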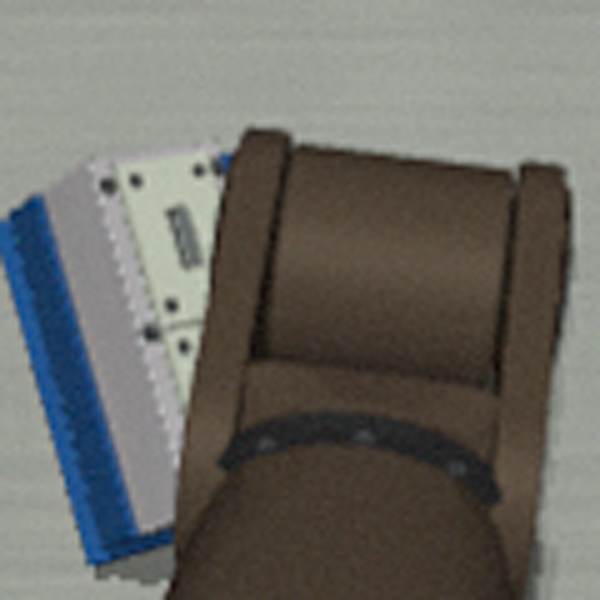

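```bash
cat >> h.py <<'E'
def gaugemodel(st,th,up=0.022,L=0.09,off=0.0):
    R=np.array(st["eef_rot"]);p=np.array(st["tool_pos"])-R[:,2]*up
    gy=-R[:,0]; # die y dir approx
    hor=R[:,1]; # robot right
    t=np.radians(th);gz=np.sin(t)*hor-np.cos(t)*R[:,2];gx=np.cross(gy,gz)
    tip=p-gz*L
    return gx,gy,gz,tip
def outline(p,st,th,**k):
    gx,gy,gz,tip=gaugemodel(st,th,**k)
    bl=[tip+gy*a+gz*b for a,b in((.012,0),(-.012,0),(-.012,.05),(.012,.05))]
    return proj(p,bl)
E
python3 - <<'E'
from h import *
p=manip.get_image("scene");st=manip.state()
o=(285,130);k=10;im=cv2.cvtColor(p["color"],cv2.COLOR_RGB2BGR)[o[1]:o[1]+60,o[0]:o[0]+75]
im=cv2.resize(im,None,fx=k,fy=k,interpolation=cv2.INTER_CUBIC)
im=cv2.convertScaleAbs(im,alpha=1.5)
for th,c in((28,(0,0,255)),(32,(0,255,0)),(36,(255,0,0))):
    q=outline(p,st,th);print(th,q[:2].mean(0)); cv2.polylines(im,[((q-o+.5)*k).astype(int)],True,c,1)
cv2.imwrite("pics/ov1.png",im)
E
```

```text
28 [311.32132763 164.93531574]
32 [313.57306803 163.79806236]
36 [315.75185295 162.56958696]
```

View pics/ov1.png

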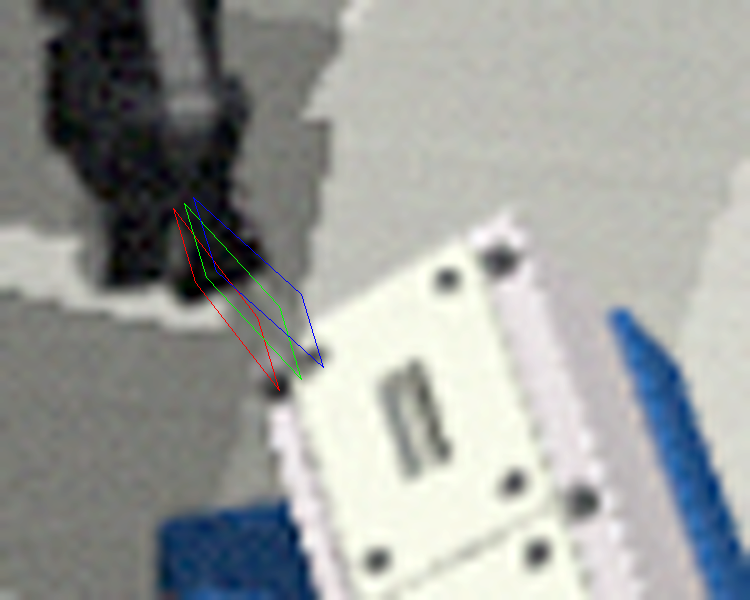

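Run:
```python
from h import *
p=manip.get_image("scene")
o=(295,140);k=16;im=cv2.cvtColor(p["color"],cv2.COLOR_RGB2BGR)[o[1]:o[1]+37,o[0]:o[0]+40].astype(float)
im=cv2.resize(np.clip((im-60)*1.6,0,255).astype(np.uint8),None,fx=k,fy=k,interpolation=cv2.INTER_CUBIC)
cv2.imwrite("pics/raw2.png",im)
```

```text
(no output)
```

View pics/raw2.png

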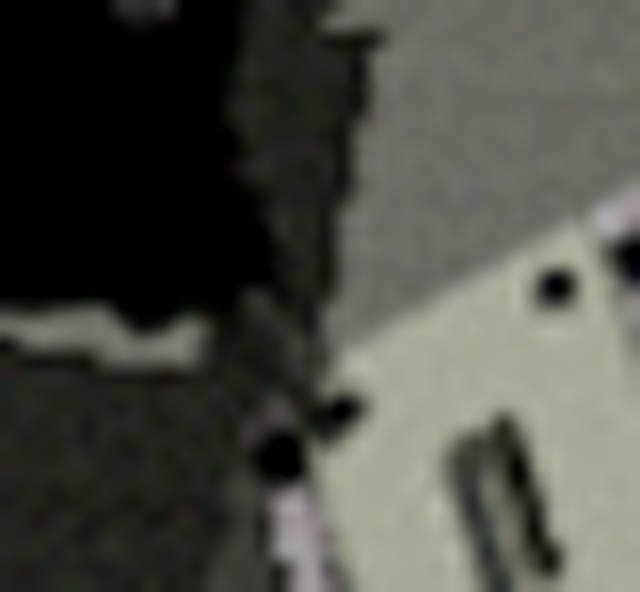

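```bash
cat >> h.py <<'E'
DY=np.array([-0.956,-0.295,0]);DY/=np.linalg.norm(DY)
DX=np.cross(DY,[0,0,1]);c,s=np.cos(np.radians(35)),np.sin(np.radians(35))
SZ=-s*DX+np.array([0,0,c]);SX=np.cross(DY,SZ);SLOT=np.stack([SX,DY,SZ],1)
C=np.array([0.5392,0.0919,0.1245]);NEAR=C+.045*DY;FAR=C-.045*DY
E
python3 - <<'E'
from h import *
np.set_printoptions(precision=4,suppress=True)
st=manip.state();print(NEAR,FAR,SZ)
for th in(31,33,35):
    for up,L in((.019,.087),(.024,.092)):
        tip=gaugemodel(st,th,up=up,L=L)[3];print(th,up,SLOT.T@(tip-NEAR))
print(np.array(st["eef_rot"]).T@SLOT)
E
```

```text
[0.4962 0.0786 0.1245] [0.5822 0.1052 0.1245] [ 0.1691 -0.5481  0.8192]
31 0.019 [-0.0094  0.0002  0.0507]
31 0.024 [-0.0068  0.0002  0.0498]
33 0.019 [-0.0063  0.0002  0.0506]
33 0.024 [-0.0036  0.0002  0.0497]
35 0.019 [-0.0033  0.0002  0.0505]
35 0.024 [-0.0004  0.0002  0.0496]
[[-0.0009 -1.      0.0006]
 [-0.8192  0.001   0.5735]
 [-0.5735 -0.     -0.8192]]
```

```bash
python3 -m creep '[{"fingers":1,"delta_pos":[0,-0.9,1],"roll":0},{"fingers":1,"delta_pos":[0,-0.9,1],"roll":0},{"fingers":1,"delta_pos":[0,-0.9,1],"roll":0},{"fingers":1,"delta_pos":[0,0,0],"roll":0},{"fingers":1,"delta_pos":[0,0,0],"roll":0}]'
python3 - <<'E'
from h import *
p=manip.get_image("scene");st=manip.state()
print([(np.round(d["location"],1).tolist(),round(d["score"],2)) for d in manip.mark_of("gauge_tip",p)][:6])
for th in(31,33,35): 
    q=outline(p,st,th);print(th,q.round(1).tolist(), SLOT.T@(gaugemodel(st,th)[3]-NEAR))
o=(290,130);k=9;im=cv2.cvtColor(p["color"],cv2.COLOR_RGB2BGR)[o[1]:o[1]+65,o[0]:o[0]+85]
cv2.imwrite("pics/r3.png",cv2.resize(im,None,fx=k,fy=k,interpolation=cv2.INTER_CUBIC))
E
```

```text
clock: 11.8
tool_pos: [0.5119, 0.0274, 0.186]
eef_rot: [[0.955, 0.296, -0.001], [0.296, -0.955, 0.0], [-0.001, -0.0, -1.0]]
contact_force: [-0.2, -0.6, -0.9]
width: 0.0396
[([175.8, 191.9], 0.92), ([237.8, 175.9], 0.63), ([216.9, 231.9], 0.62), ([434.4, 215.4], 0.18)]
31 [[321.8, 166.9], [324.1, 174.1], [315.4, 164.3], [313.1, 156.9]] [-2.33781805e-03 -4.55736286e-05  9.77087236e-03]
33 [[322.9, 166.3], [325.2, 173.6], [315.9, 164.0], [313.6, 156.6]] [ 7.99307864e-04 -4.42945473e-05  9.60642880e-03]
35 [[323.9, 165.7], [326.3, 173.0], [316.4, 163.7], [314.1, 156.4]] [ 3.94026172e-03 -4.30282411e-05  9.55156954e-03]
```

View pics/r3.png

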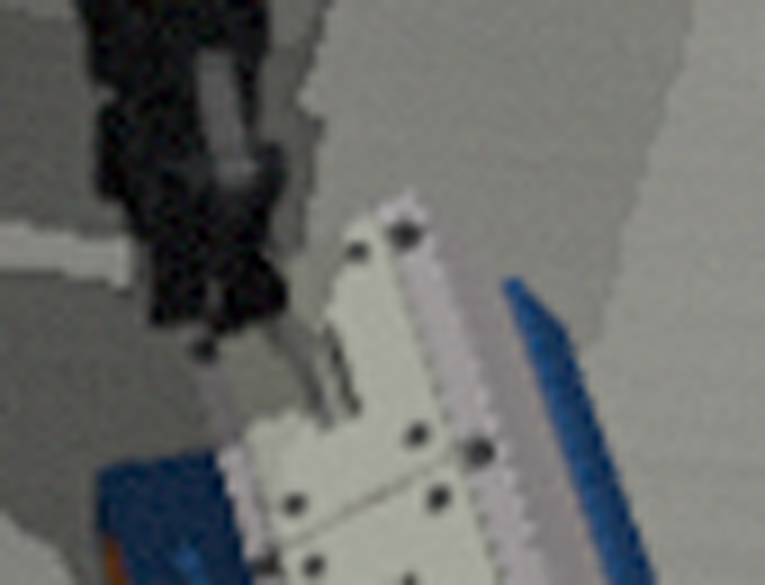

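```bash
python3 -m creep '[{"fingers":1,"delta_pos":[0,-0.28,0.4],"roll":0},{"fingers":1,"delta_pos":[0,-0.28,0.4],"roll":0},{"fingers":1,"delta_pos":[0,-0.15,0.2],"roll":0},{"fingers":1,"delta_pos":[0,0,0],"roll":0}]' 40
python3 -m creep '[{"fingers":1,"delta_pos":[0,-0.17,0.25],"roll":0},{"fingers":1,"delta_pos":[0,0,0],"roll":0}]'
python3 -m creep '[{"fingers":1,"delta_pos":[0,-0.17,0.25],"roll":0},{"fingers":1,"delta_pos":[0,0,0],"roll":0}]'
python3 - <<'E'
from h import *
p=manip.get_image("scene");st=manip.state()
for th in(31,33,35): 
    print(th, SLOT.T@(gaugemodel(st,th)[3]-NEAR))
o=(290,130);k=9;im=cv2.cvtColor(p["color"],cv2.COLOR_RGB2BGR)[o[1]:o[1]+65,o[0]:o[0]+85]
cv2.imwrite("pics/r4.png",cv2.resize(im,None,fx=k,fy=k,interpolation=cv2.INTER_CUBIC))
E
```

```text
clock: 12.3
tool_pos: [0.5097, 0.034, 0.176]
eef_rot: [[0.956, 0.295, -0.001], [0.295, -0.956, 0.0], [-0.0, -0.0, -1.0]]
contact_force: [-0.4, 0.3, -1.5]
width: 0.0396
clock: 12.5
tool_pos: [0.5093, 0.0355, 0.1736]
eef_rot: [[0.956, 0.295, -0.0], [0.295, -0.956, 0.0], [-0.0, -0.0, -1.0]]
contact_force: [0.1, -0.1, -1.3]
width: 0.0397
clock: 12.7
tool_pos: [0.5087, 0.0372, 0.1711]
eef_rot: [[0.956, 0.295, -0.0], [0.295, -0.956, 0.0], [-0.0, -0.0, -1.0]]
contact_force: [-0.2, -0.4, -0.8]
width: 0.0397
31 [-0.00242849  0.00021627 -0.00863494]
33 [ 0.00070866  0.00021596 -0.0087989 ]
35 [ 0.00384962  0.00021563 -0.00885327]
```

View pics/r4.png

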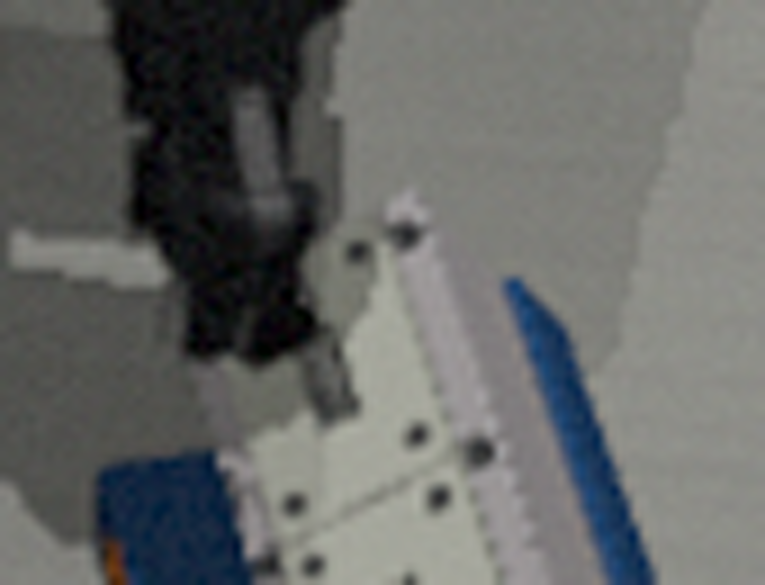

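```bash
for i in 1; do python3 -m creep '[{"fingers":1,"delta_pos":[0,-0.17,0.25],"roll":0},{"fingers":1,"delta_pos":[0,0,0],"roll":0}]'; done
python3 -m creep '[{"fingers":1,"delta_pos":[0,-0.17,0.25],"roll":0},{"fingers":1,"delta_pos":[0,0,0],"roll":0}]'
```

```text
clock: 12.95
tool_pos: [0.5082, 0.0388, 0.1685]
eef_rot: [[0.956, 0.295, -0.0], [0.295, -0.956, 0.0], [-0.0, -0.0, -1.0]]
contact_force: [0.1, 0.5, -2.1]
width: 0.0394
clock: 13.15
tool_pos: [0.5077, 0.0404, 0.166]
eef_rot: [[0.956, 0.295, -0.0], [0.295, -0.956, 0.0], [-0.0, -0.0, -1.0]]
contact_force: [-0.2, 0.5, -1.0]
width: 0.0395
```

```bash
python3 -m creep '[{"fingers":1,"delta_pos":[0,-0.29,0.41],"roll":0},{"fingers":1,"delta_pos":[0,0,0],"roll":0}]'
python3 -m creep '[{"fingers":1,"delta_pos":[0,-0.29,0.41],"roll":0},{"fingers":1,"delta_pos":[0,0,0],"roll":0}]'
python3 - <<'E'
from h import *
p=manip.get_image("scene");st=manip.state()
o=(290,130);k=9;im=cv2.cvtColor(p["color"],cv2.COLOR_RGB2BGR)[o[1]:o[1]+65,o[0]:o[0]+85]
cv2.imwrite("pics/r5.png",cv2.resize(im,None,fx=k,fy=k,interpolation=cv2.INTER_CUBIC))
E
```

```text
clock: 13.35
tool_pos: [0.5067, 0.0433, 0.1617]
eef_rot: [[0.956, 0.295, -0.001], [0.295, -0.956, 0.0], [-0.001, -0.0, -1.0]]
contact_force: [-0.6, 0.3, -1.0]
width: 0.0395
clock: 13.55
tool_pos: [0.5059, 0.0461, 0.1576]
eef_rot: [[0.956, 0.295, -0.001], [0.295, -0.956, 0.0], [-0.001, -0.0, -1.0]]
contact_force: [-1.6, -0.1, -1.0]
width: 0.0398
```

View pics/r5.png

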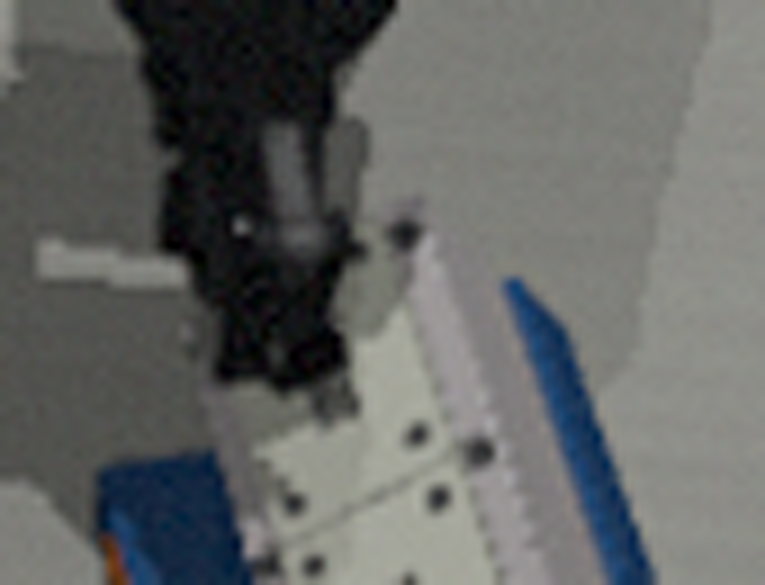

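```bash
python3 -m creep '[{"fingers":1,"delta_pos":[0,0.6,-0.86],"roll":0},{"fingers":1,"delta_pos":[0,0.6,-0.86],"roll":0},{"fingers":1,"delta_pos":[0,0.6,-0.86],"roll":0},{"fingers":1,"delta_pos":[0,0.6,-0.86],"roll":0},{"fingers":1,"delta_pos":[0,0,0],"roll":0},{"fingers":1,"delta_pos":[3,0,0],"roll":0},{"fingers":1,"delta_pos":[3,0,0],"roll":0},{"fingers":1,"delta_pos":[3,0,0],"roll":0},{"fingers":1,"delta_pos":[0,0,0],"roll":0},{"fingers":1,"delta_pos":[0,0,0],"roll":0}]'
python3 - <<'E'
from h import *
p=manip.get_image("scene");st=manip.state()
for th in(31,33,35): 
    print(th, SLOT.T@(gaugemodel(st,th)[3]-FAR))
o=(300,140);k=9;im=cv2.cvtColor(p["color"],cv2.COLOR_RGB2BGR)[o[1]:o[1]+65,o[0]:o[0]+85]
cv2.imwrite("pics/r6.png",cv2.resize(im,None,fx=k,fy=k,interpolation=cv2.INTER_CUBIC))
E
```

```text
clock: 14.6
tool_pos: [0.5989, 0.0495, 0.1918]
eef_rot: [[0.955, 0.295, -0.001], [0.295, -0.955, 0.0], [-0.001, -0.001, -1.0]]
contact_force: [-0.0, -0.0, -0.7]
width: 0.0395
31 [-0.00249684  0.00093287  0.01688606]
33 [0.00064037 0.00093074 0.01672316]
35 [0.00378135 0.00092849 0.01666984]
```

View pics/r6.png

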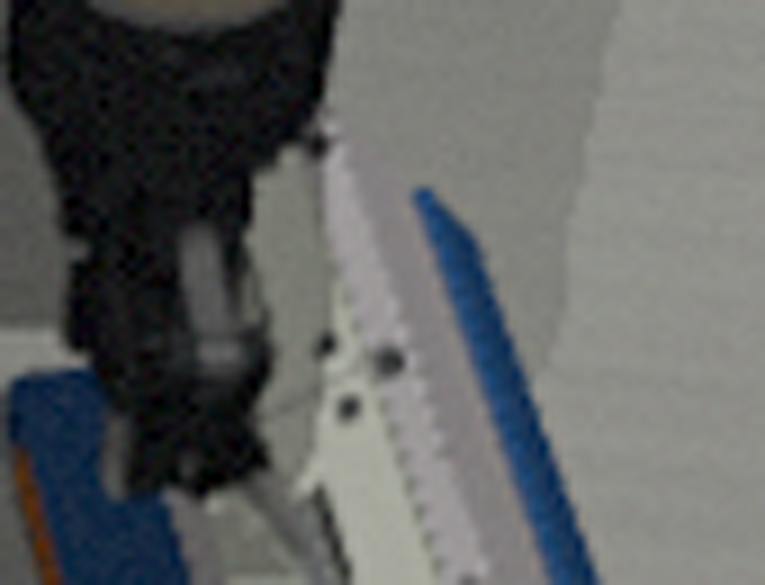

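Blade aims at the far slot (tip entering view bottom near (320,575)). Advance.

```bash
python3 -m creep '[{"fingers":1,"delta_pos":[0,-0.34,0.49],"roll":0},{"fingers":1,"delta_pos":[0,-0.34,0.49],"roll":0},{"fingers":1,"delta_pos":[0,-0.29,0.41],"roll":0},{"fingers":1,"delta_pos":[0,0,0],"roll":0}]'
python3 -m creep '[{"fingers":1,"delta_pos":[0,-0.17,0.25],"roll":0},{"fingers":1,"delta_pos":[0,0,0],"roll":0}]'
python3 -m creep '[{"fingers":1,"delta_pos":[0,-0.11,0.16],"roll":0},{"fingers":1,"delta_pos":[0,0,0],"roll":0}]'
```

```text
clock: 15.05
tool_pos: [0.5957, 0.0591, 0.178]
eef_rot: [[0.955, 0.295, -0.001], [0.295, -0.955, 0.0], [-0.001, -0.0, -1.0]]
contact_force: [0.3, 0.4, -0.8]
width: 0.0397
clock: 15.25
tool_pos: [0.596, 0.0602, 0.1765]
eef_rot: [[0.956, 0.295, 0.001], [0.295, -0.956, -0.0], [0.001, 0.001, -1.0]]
contact_force: [1.0, -1.5, 0.8]
width: 0.0394
clock: 15.45
tool_pos: [0.5961, 0.0604, 0.1761]
eef_rot: [[0.955, 0.295, 0.002], [0.295, -0.955, -0.002], [0.002, 0.002, -1.0]]
contact_force: [-2.0, -8.5, 13.4]
width: 0.0395
```

```bash
python3 -m creep '[{"fingers":1,"delta_pos":[0,-0.11,0.16],"roll":0},{"fingers":1,"delta_pos":[0,0,0],"roll":0}]'
```

```text
clock: 15.65
tool_pos: [0.5964, 0.0606, 0.1758]
eef_rot: [[0.955, 0.295, 0.005], [0.295, -0.955, -0.003], [0.003, 0.004, -1.0]]
contact_force: [-3.6, -13.6, 23.3]
width: 0.0396
```

Run:
```python
from h import *
p=manip.get_image("scene");st=manip.state()
for th in(31,33,35): 
    print(th, SLOT.T@(gaugemodel(st,th)[3]-FAR))
for up,L in((.019,.087),(.024,.092)):print(SLOT.T@(gaugemodel(st,33,up=up,L=L)[3]-FAR))
print(outline(p,st,33).round(1).tolist())
o=(300,160);k=10;im=cv2.cvtColor(p["color"],cv2.COLOR_RGB2BGR)[o[1]:o[1]+60,o[0]:o[0]+75]
cv2.imwrite("pics/r7.png",cv2.resize(im,None,fx=k,fy=k,interpolation=cv2.INTER_CUBIC))
```

```text
31 [-0.00286588 -0.00059207 -0.00284097]
33 [ 0.00027055 -0.00058525 -0.00301798]
35 [ 0.00341125 -0.00057813 -0.00308542]
[-0.00134329 -0.00058751 -0.00247078]
[ 0.00134645 -0.00058374 -0.00338278]
[[334.2, 196.8], [336.7, 204.6], [327.6, 195.7], [325.0, 187.7]]
```

View pics/r7.png

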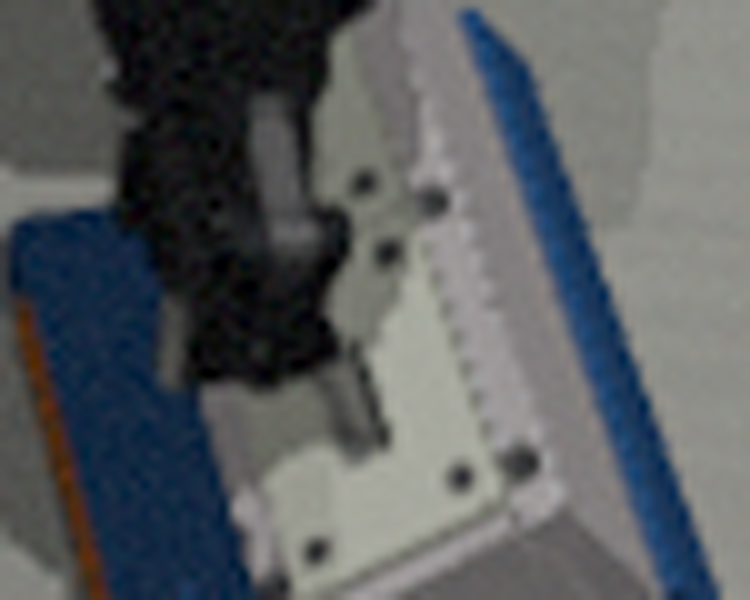

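```bash
python3 -m creep '[{"fingers":1,"delta_pos":[0,-0.12,-0.08],"roll":0},{"fingers":1,"delta_pos":[0,0,0],"roll":0}]'
python3 -m creep '[{"fingers":1,"delta_pos":[0,-0.12,-0.08],"roll":0},{"fingers":1,"delta_pos":[0,0,0],"roll":0}]'
python3 - <<'E'
from h import *
st=manip.state()
print(SLOT.T@(gaugemodel(st,33)[3]-FAR), SLOT.T@np.array(st["contact_force"]),st["ft_torque"])
E
```

```text
clock: 15.9
tool_pos: [0.5963, 0.0613, 0.1763]
eef_rot: [[0.955, 0.295, 0.005], [0.295, -0.955, -0.004], [0.004, 0.005, -1.0]]
contact_force: [-1.9, -16.3, 19.7]
width: 0.0396
clock: 16.1
tool_pos: [0.596, 0.0624, 0.1769]
eef_rot: [[0.955, 0.295, 0.005], [0.295, -0.955, -0.004], [0.004, 0.005, -1.0]]
contact_force: [-1.1, -16.4, 15.7]
width: 0.0397
[ 0.00240132 -0.0007213  -0.00334072] [-3.54145468  5.92334973 21.6589865 ] [-2.89156101  0.38813952  0.17438207]
```

```bash
python3 -m creep '[{"fingers":1,"delta_pos":[0,0.05,0.2],"roll":0},{"fingers":1,"delta_pos":[0,0,0],"roll":0}]'
python3 - <<'E'
from h import *
st=manip.state()
print(SLOT.T@(gaugemodel(st,33)[3]-FAR), SLOT.T@np.array(st["contact_force"]),st["ft_torque"])
p=manip.get_image("scene")
o=(300,160);k=10;im=cv2.cvtColor(p["color"],cv2.COLOR_RGB2BGR)[o[1]:o[1]+60,o[0]:o[0]+75]
cv2.imwrite("pics/r8.png",cv2.resize(im,None,fx=k,fy=k,interpolation=cv2.INTER_CUBIC))
E
```

```text
clock: 16.3
tool_pos: [0.5964, 0.0617, 0.1761]
eef_rot: [[0.955, 0.295, 0.006], [0.295, -0.955, -0.003], [0.005, 0.005, -1.0]]
contact_force: [-3.3, -17.5, 29.2]
width: 0.0397
[ 0.00129738 -0.00106682 -0.00345277] [ 3.85032213  8.27882976 32.92250286] [-2.64707964  1.12370656  0.33242307]
```

View pics/r8.png

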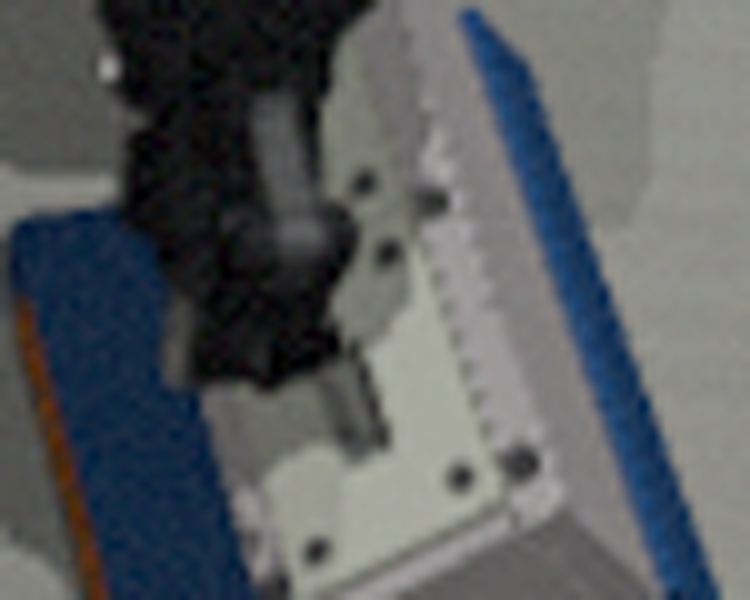

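```bash
python3 -m creep '[{"fingers":1,"delta_pos":[0,0.29,-0.41],"roll":0},{"fingers":1,"delta_pos":[0,0.43,-0.61],"roll":0},{"fingers":1,"delta_pos":[0,0.57,-0.82],"roll":0},{"fingers":1,"delta_pos":[0,0,0],"roll":0},{"fingers":1,"delta_pos":[-3,0,0],"roll":0},{"fingers":1,"delta_pos":[-3,0,0],"roll":0},{"fingers":1,"delta_pos":[-3,0,0],"roll":0},{"fingers":1,"delta_pos":[0,0,0],"roll":0},{"fingers":1,"delta_pos":[0,0,0],"roll":0}]'
python3 - <<'E'
from h import *
p=manip.get_image("scene");st=manip.state()
for th in(31,33): 
    print(th, SLOT.T@(gaugemodel(st,th)[3]-NEAR))
print(outline(p,st,32).round(1).tolist())
o=(290,130);k=9;im=cv2.cvtColor(p["color"],cv2.COLOR_RGB2BGR)[o[1]:o[1]+65,o[0]:o[0]+85]
cv2.imwrite("pics/r9.png",cv2.resize(im,None,fx=k,fy=k,interpolation=cv2.INTER_CUBIC))
E
```

```text
clock: 17.25
tool_pos: [0.5126, 0.0254, 0.1911]
eef_rot: [[0.956, 0.294, 0.001], [0.294, -0.956, 0.0], [0.001, 0.0, -1.0]]
contact_force: [0.2, -0.8, -2.5]
width: 0.0395
31 [-0.00121367 -0.00055034  0.01474605]
33 [ 0.00192344 -0.00054979  0.01458132]
[[321.8, 165.7], [324.1, 172.9], [315.1, 163.1], [312.8, 155.7]]
```

View pics/r9.png

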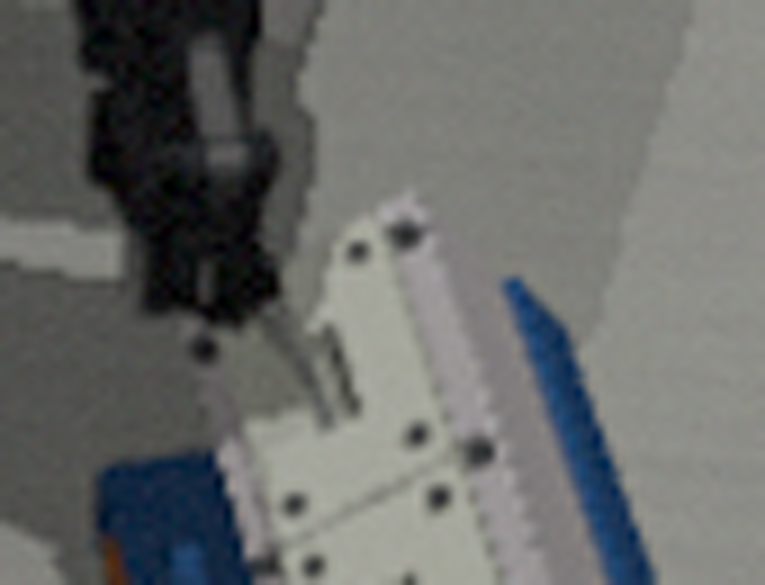

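```bash
python3 -m creep '[{"fingers":1,"delta_pos":[0,-0.43,0.61],"roll":0},{"fingers":1,"delta_pos":[0,-0.29,0.41],"roll":0},{"fingers":1,"delta_pos":[0,-0.29,0.41],"roll":0},{"fingers":1,"delta_pos":[0,-0.17,0.25],"roll":0},{"fingers":1,"delta_pos":[0,0,0],"roll":0}]'
python3 -m creep '[{"fingers":1,"delta_pos":[0,-0.23,0.33],"roll":0},{"fingers":1,"delta_pos":[0,0,0],"roll":0}]'
```

```text
clock: 17.8
tool_pos: [0.5088, 0.037, 0.1736]
eef_rot: [[0.955, 0.295, -0.001], [0.295, -0.955, 0.0], [-0.001, -0.0, -1.0]]
contact_force: [-0.3, -0.3, -1.8]
width: 0.0397
clock: 18.0
tool_pos: [0.5081, 0.039, 0.1705]
eef_rot: [[0.956, 0.295, -0.0], [0.295, -0.956, 0.0], [-0.0, -0.0, -1.0]]
contact_force: [0.3, -0.3, -2.7]
width: 0.0396
```

```bash
python3 -m creep '[{"fingers":1,"delta_pos":[0,-0.29,0.41],"roll":0},{"fingers":1,"delta_pos":[0,-0.29,0.41],"roll":0},{"fingers":1,"delta_pos":[0,0,0],"roll":0}]'
python3 -m creep '[{"fingers":1,"delta_pos":[0,-0.29,0.41],"roll":0},{"fingers":1,"delta_pos":[0,-0.29,0.41],"roll":0},{"fingers":1,"delta_pos":[0,0,0],"roll":0}]'
```

```text
clock: 18.3
tool_pos: [0.5063, 0.0447, 0.162]
eef_rot: [[0.956, 0.295, -0.001], [0.295, -0.956, 0.0], [-0.001, -0.0, -1.0]]
contact_force: [-0.2, -0.4, -2.0]
width: 0.0395
clock: 18.6
tool_pos: [0.5051, 0.0499, 0.1538]
eef_rot: [[0.956, 0.295, 0.001], [0.295, -0.956, -0.001], [0.0, 0.001, -1.0]]
contact_force: [3.4, -3.6, -8.9]
width: 0.0397
```

```bash
python3 - <<'E'
from h import *
st=manip.state()
for up in(.019,.022,.025): print(SLOT.T@(np.array(st["tool_pos"])+[0,0,up]-NEAR))
E
python3 -m creep '[{"fingers":1,"delta_pos":[0,-0.25,0.45],"roll":0},{"fingers":1,"delta_pos":[0,-0.25,0.45],"roll":0},{"fingers":1,"delta_pos":[0,0,0],"roll":0}]'
```

```text
[ 3.02942586e-03 -2.79826041e-05  5.68522274e-02]
[ 4.75015517e-03 -2.79826041e-05  5.93096835e-02]
[ 6.47088448e-03 -2.79826041e-05  6.17671396e-02]
clock: 18.9
tool_pos: [0.5054, 0.0535, 0.1465]
eef_rot: [[0.956, 0.294, 0.005], [0.294, -0.956, -0.002], [0.005, 0.003, -1.0]]
contact_force: [6.2, -14.2, 6.3]
width: 0.0395
```

```bash
python3 -m creep '[{"fingers":1,"delta_pos":[0,0.12,0.09],"roll":0},{"fingers":1,"delta_pos":[0,0.12,0.09],"roll":0},{"fingers":1,"delta_pos":[0,0,0],"roll":0}]'
python3 - <<'E'
from h import *
st=manip.state()
print(SLOT.T@(np.array(st["tool_pos"])+[0,0,.022]-NEAR),SLOT.T@np.array(st["contact_force"]))
E
python3 -m creep '[{"fingers":1,"delta_pos":[0,-0.17,0.25],"roll":0},{"fingers":1,"delta_pos":[0,0,0],"roll":0}]'
python3 - <<'E'
from h import *
st=manip.state()
print(SLOT.T@(np.array(st["tool_pos"])+[0,0,.022]-NEAR),SLOT.T@np.array(st["contact_force"]))
p=manip.get_image("scene")
o=(290,130);k=9;im=cv2.cvtColor(p["color"],cv2.COLOR_RGB2BGR)[o[1]:o[1]+65,o[0]:o[0]+85]
cv2.imwrite("pics/r10.png",cv2.resize(im,None,fx=k,fy=k,interpolation=cv2.INTER_CUBIC))
E
```

```text
clock: 19.2
tool_pos: [0.5045, 0.0527, 0.1439]
eef_rot: [[0.956, 0.294, 0.001], [0.294, -0.956, 0.001], [0.001, -0.0, -1.0]]
contact_force: [1.1, 1.9, 2.2]
width: 0.0395
[ 0.00147458 -0.00026705  0.04953778] [ 2.45971872 -1.58690985  0.92229482]
clock: 19.4
tool_pos: [0.504, 0.0542, 0.1412]
eef_rot: [[0.956, 0.295, 0.001], [0.295, -0.956, 0.0], [0.001, 0.0, -1.0]]
contact_force: [1.6, -0.4, 4.4]
width: 0.0393
[ 0.00126097 -0.00023256  0.04641456] [ 1.81415651 -1.42432862  4.09871856]
```

View pics/r10.png

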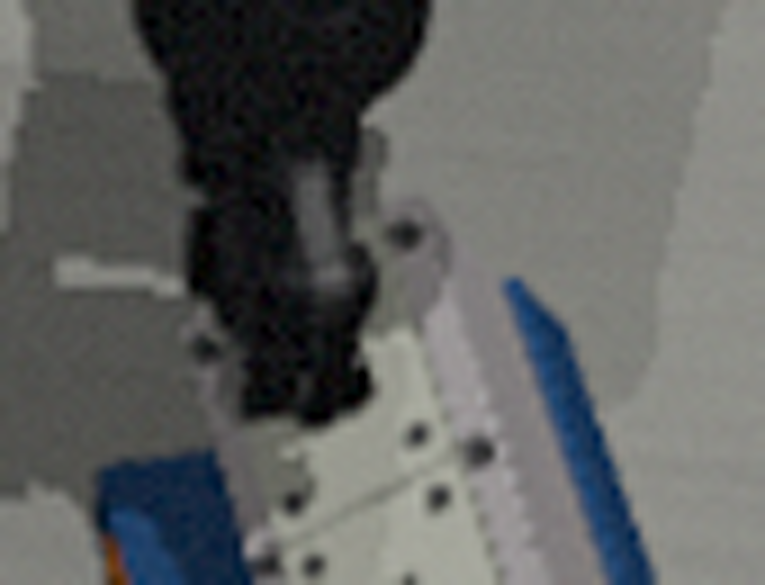

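```bash
python3 -m creep '[{"fingers":1,"delta_pos":[0,-0.16,0.26],"roll":0},{"fingers":1,"delta_pos":[0,0,0],"roll":0}]'
python3 -m creep '[{"fingers":1,"delta_pos":[0,-0.11,0.16],"roll":0},{"fingers":1,"delta_pos":[0,0,0],"roll":0}]'
python3 - <<'E'
from h import *
st=manip.state()
print(SLOT.T@(np.array(st["tool_pos"])+[0,0,.022]-NEAR),SLOT.T@np.array(st["contact_force"]))
E
```

```text
clock: 19.65
tool_pos: [0.5038, 0.0554, 0.1388]
eef_rot: [[0.956, 0.295, 0.002], [0.295, -0.956, -0.0], [0.002, 0.001, -1.0]]
contact_force: [2.8, -4.4, 6.1]
width: 0.0395
clock: 19.85
tool_pos: [0.5038, 0.0558, 0.1379]
eef_rot: [[0.955, 0.295, 0.003], [0.295, -0.955, -0.002], [0.002, 0.002, -1.0]]
contact_force: [1.4, -11.0, 13.2]
width: 0.0395
[ 0.00057835 -0.0005638   0.04280797] [-1.37911002  1.95482548 17.09368886]
```

```bash
python3 -m creep '[{"fingers":1,"delta_pos":[0,-0.11,0.16],"roll":0},{"fingers":1,"delta_pos":[0,-0.06,0.08],"roll":0},{"fingers":1,"delta_pos":[0,0,0],"roll":0}]'
python3 - <<'E'
from h import *
st=manip.state()
print(SLOT.T@(np.array(st["tool_pos"])+[0,0,.022]-NEAR),SLOT.T@np.array(st["contact_force"]))
E
```

```text
clock: 20.15
tool_pos: [0.5042, 0.0558, 0.1372]
eef_rot: [[0.955, 0.296, 0.006], [0.296, -0.955, -0.004], [0.004, 0.005, -1.0]]
contact_force: [-3.0, -27.0, 34.4]
width: 0.0393
[ 9.14198273e-05 -8.77879574e-04  4.22841266e-02] [-0.71914239 10.86176007 42.46674365]
```

```bash
python3 -m creep '[{"fingers":1,"delta_pos":[0,0.1,-0.15],"roll":0},{"fingers":1,"delta_pos":[0,0,0],"roll":0},{"fingers":0.2,"delta_pos":[0,0,0],"roll":0},{"fingers":0.2,"delta_pos":[0,0,0],"roll":0},{"fingers":0.2,"delta_pos":[0,0,0],"roll":0},{"fingers":0.2,"delta_pos":[0,0,0],"roll":0}]' 20
python3 -m creep '[{"fingers":0.2,"delta_pos":[0,0,-1],"roll":0},{"fingers":0.2,"delta_pos":[0,0,-2],"roll":0},{"fingers":0.2,"delta_pos":[0,0,-3],"roll":0},{"fingers":0.2,"delta_pos":[0,0,-4],"roll":0},{"fingers":0.2,"delta_pos":[0,4,0],"roll":0},{"fingers":0.2,"delta_pos":[0,4,0],"roll":0},{"fingers":0.2,"delta_pos":[0,4,0],"roll":0},{"fingers":0.2,"delta_pos":[0,4,0],"roll":0},{"fingers":0.2,"delta_pos":[0,0,0],"roll":0}]'
python3 - <<'E'
from h import *
gz=SZ;tip=NEAR-.05*SZ
for n,o in(("scene",(285,120)),("top",(200,200))):
    p=manip.get_image(n)
    k=6;im=cv2.cvtColor(p["color"],cv2.COLOR_RGB2BGR)[o[1]:o[1]+100,o[0]:o[0]+100]
    im=cv2.resize(im,None,fx=k,fy=k,interpolation=cv2.INTER_CUBIC)
    im2=im.copy()
    for zz,c in((.0,(0,0,255)),(.06,(0,255,255))):
        q=proj(p,[NEAR+SZ*zz+SX*a*.012+DY*b*.02 for a,b in((1,1),(1,-1),(-1,-1),(-1,1))])
        cv2.polylines(im2,[((q-o+.5)*k).astype(int)],True,c,1)
    cv2.imwrite(f"pics/f_{n}.png",cv2.resize(cv2.hconcat([im,im2]),(800,400)))
    cv2.imwrite(f"pics/full_{n}.png",cv2.cvtColor(p["color"],cv2.COLOR_RGB2BGR))
E
```

```text
clock: 20.75
tool_pos: [0.5024, 0.0575, 0.1357]
eef_rot: [[0.955, 0.295, -0.001], [0.295, -0.955, 0.0], [-0.001, -0.0, -1.0]]
contact_force: [0.5, -1.2, -0.8]
width: 0.0678
clock: 21.65
tool_pos: [0.5508, -0.0993, 0.2364]
eef_rot: [[0.957, 0.292, 0.001], [0.292, -0.957, -0.001], [0.001, 0.001, -1.0]]
contact_force: [-0.9, 0.5, -0.3]
width: 0.0685
```

View pics/f_scene.png

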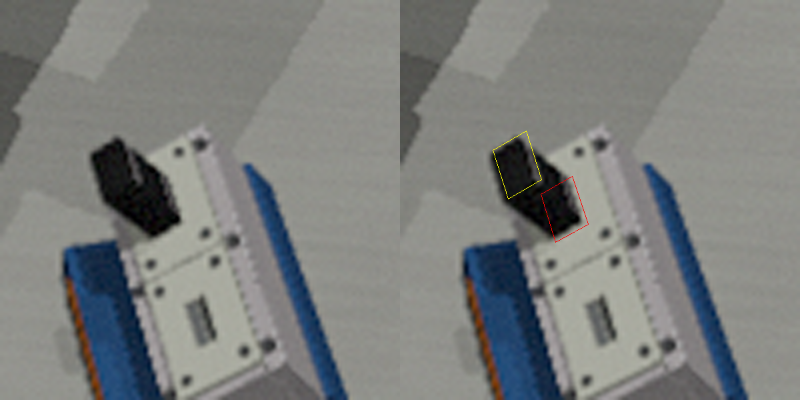

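View pics/f_top.png

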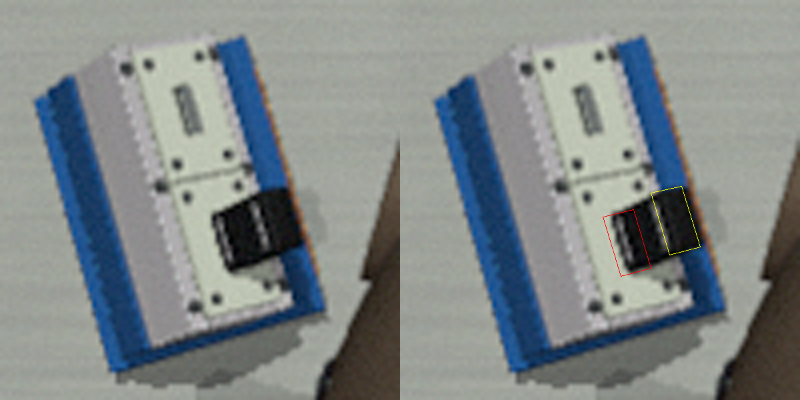

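View pics/full_scene.png

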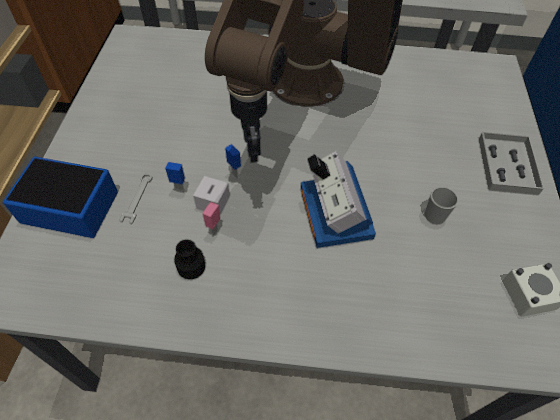

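Run:
```python
from h import *
for n,o in(("scene",(302,148)),("top",(245,240))):
    p=manip.get_image(n)
    im=cv2.cvtColor(p["color"],cv2.COLOR_RGB2BGR)[o[1]:o[1]+36,o[0]:o[0]+36].astype(float)
    im=np.clip(255*(im/255)**0.5,0,255).astype(np.uint8)
    cv2.imwrite(f"pics/e_{n}.png",cv2.resize(im,None,fx=16,fy=16,interpolation=cv2.INTER_CUBIC))
    print(n,[(np.round(d["location"],1).tolist(),round(d["score"],2)) for d in manip.mark_of("gauge_grip",p)][:6],proj(p,NEAR+.03*SZ), proj(p,NEAR), proj(p,NEAR+.01*SZ))
    for m in manip.masks_of("gauge_grip",p):
        if abs(m["location"][0]-320)<15 and n=="scene" or abs(m["location"][0]-264)<15 and n=="top": print(m["location"],m["score"])
```

```text
scene [([211.2, 212.9], 0.84), ([174.1, 173.0], 0.75), ([234.7, 158.3], 0.56), ([318.8, 163.3], 0.53)] [[319.79856626 166.35077069]] [[325.58380136 171.77627336]] [[323.68021136 169.9908237 ]]
[318.3, 166.9] 0.8
top [([262.0, 259.7], 0.65), ([353.5, 286.3], 0.53), ([402.5, 256.6], 0.51)] [[262.2528522  257.43387076]] [[256.31557366 260.19286694]] [[258.27034149 259.28460904]]
[265.8, 257.8] 0.86
```

View pics/e_scene.png

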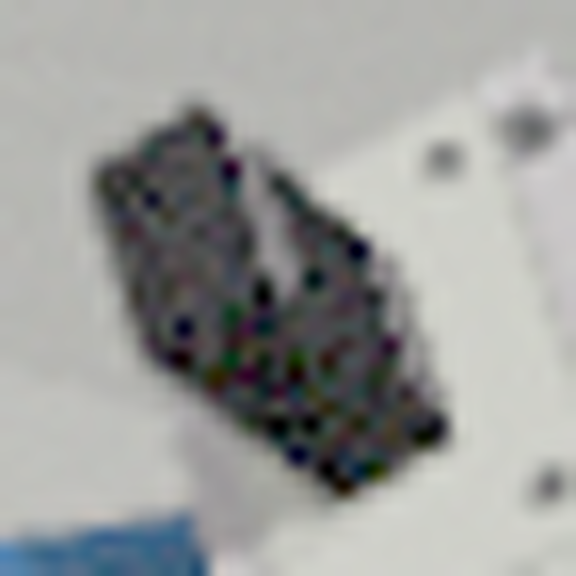

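View pics/e_top.png

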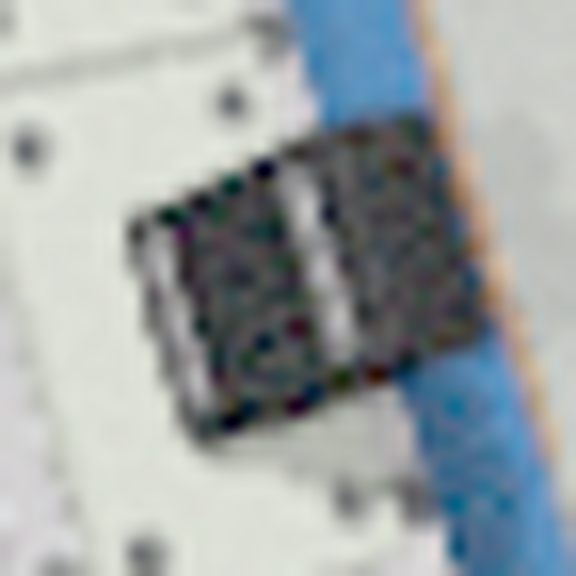

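Run:
```python
from h import *
T=manip.get_image("top");S=manip.get_image("scene")
print("obs top (253.4,253.4),(257.2,267.5); scene br (329.8,174.9) bl (323.6,178.6)")
for off in(-.0015,.0015):
  for g in(0,.003,.006):
    B=NEAR+SZ*g+SX*off
    t=proj(T,[B+SX*.012-DY*.02,B+SX*.012+DY*.02])+[.85,0]
    s=proj(S,[B+SX*.012-DY*.02,B-SX*.012-DY*.02])+[.85,0]
    tt=proj(T,[B+SZ*.06+SX*.012-DY*.02,B+SZ*.06+SX*.012+DY*.02])+[.85,0]
    print(off,g,t.round(1).tolist(),s.round(1).tolist(),tt.round(1).tolist())
```

```text
obs top (253.4,253.4),(257.2,267.5); scene br (329.8,174.9) bl (323.6,178.6)
-0.0015 0 [[251.6, 253.6], [256.1, 268.4]] [[332.0, 175.8], [323.8, 180.4]] [[263.5, 247.7], [268.2, 263.1]]
-0.0015 0.003 [[252.2, 253.3], [256.6, 268.2]] [[331.4, 175.3], [323.2, 179.9]] [[264.1, 247.4], [268.8, 262.8]]
-0.0015 0.006 [[252.8, 253.0], [257.2, 267.9]] [[330.8, 174.8], [322.7, 179.4]] [[264.8, 247.1], [269.5, 262.5]]
0.0015 0 [[250.6, 253.8], [255.1, 268.7]] [[333.0, 175.3], [324.8, 179.8]] [[262.5, 247.9], [267.2, 263.3]]
0.0015 0.003 [[251.2, 253.5], [255.7, 268.4]] [[332.4, 174.7], [324.3, 179.3]] [[263.2, 247.6], [267.8, 263.1]]
0.0015 0.006 [[251.8, 253.2], [256.3, 268.2]] [[331.9, 174.2], [323.7, 178.8]] [[263.8, 247.3], [268.5, 262.8]]
```

```bash
python3 -m creep '[{"fingers":1,"delta_pos":[0,-4,0],"roll":0},{"fingers":1,"delta_pos":[0,-4,0],"roll":0},{"fingers":1,"delta_pos":[0,-4,0],"roll":0},{"fingers":1,"delta_pos":[0,-4,0],"roll":0},{"fingers":1,"delta_pos":[0,0,1],"roll":0},{"fingers":1,"delta_pos":[0,0,1],"roll":0},{"fingers":1,"delta_pos":[0,0,1],"roll":0},{"fingers":1,"delta_pos":[0,0,1],"roll":0},{"fingers":1,"delta_pos":[0,0,0],"roll":0},{"fingers":1,"delta_pos":[0,0,0],"roll":0}]'
python3 -m creep '[{"fingers":1,"delta_pos":[0,0,0.4],"roll":0},{"fingers":1,"delta_pos":[0,0,0],"roll":0}]'
python3 -m creep '[{"fingers":1,"delta_pos":[0,0,0.3],"roll":0},{"fingers":1,"delta_pos":[0,0,0],"roll":0}]'
```

```text
clock: 23.15
tool_pos: [0.5028, 0.0567, 0.1957]
eef_rot: [[0.956, 0.294, -0.001], [0.294, -0.956, 0.0], [-0.001, -0.0, -1.0]]
contact_force: [-0.3, 0.4, 0.3]
width: 0.0006
clock: 23.35
tool_pos: [0.5026, 0.0571, 0.1918]
eef_rot: [[0.956, 0.294, -0.0], [0.294, -0.956, 0.0], [-0.0, -0.0, -1.0]]
contact_force: [-0.3, 0.2, 0.5]
width: 0.0001
clock: 23.55
tool_pos: [0.5025, 0.0573, 0.1888]
eef_rot: [[0.956, 0.295, -0.0], [0.295, -0.956, 0.0], [-0.0, -0.0, -1.0]]
contact_force: [-0.3, -0.0, -0.1]
width: 0.0002
```

```bash
python3 -m creep '[{"fingers":1,"delta_pos":[0,0,0.4],"roll":0},{"fingers":1,"delta_pos":[0,0,0],"roll":0}]'
python3 -m creep '[{"fingers":1,"delta_pos":[0,0,0.2],"roll":0},{"fingers":1,"delta_pos":[0,0,0],"roll":0}]'
python3 -m creep '[{"fingers":1,"delta_pos":[0,0,0.2],"roll":0},{"fingers":1,"delta_pos":[0,0,0],"roll":0}]'
```

```text
clock: 23.75
tool_pos: [0.5024, 0.0573, 0.1846]
eef_rot: [[0.956, 0.295, -0.001], [0.295, -0.956, 0.0], [-0.0, -0.0, -1.0]]
contact_force: [0.4, -0.0, -0.8]
width: -0.0004
clock: 23.95
tool_pos: [0.5025, 0.0573, 0.1828]
eef_rot: [[0.956, 0.295, -0.0], [0.295, -0.956, 0.0], [-0.0, -0.0, -1.0]]
contact_force: [-0.8, 0.4, 0.2]
width: 0.0002
clock: 24.15
tool_pos: [0.5025, 0.0573, 0.1808]
eef_rot: [[0.956, 0.295, -0.0], [0.295, -0.956, 0.0], [-0.0, -0.0, -1.0]]
contact_force: [0.0, 0.5, 0.3]
width: 0.0002
```

```bash
python3 -m creep '[{"fingers":1,"delta_pos":[0,0,0.15],"roll":0},{"fingers":1,"delta_pos":[0,0,0],"roll":0}]'
python3 -m creep '[{"fingers":1,"delta_pos":[0,0,0.15],"roll":0},{"fingers":1,"delta_pos":[0,0,0],"roll":0}]'
```

```text
clock: 24.35
tool_pos: [0.5026, 0.0573, 0.1793]
eef_rot: [[0.956, 0.295, -0.0], [0.295, -0.956, 0.0], [-0.0, -0.0, -1.0]]
contact_force: [0.1, -0.6, -0.1]
width: -0.0
clock: 24.55
tool_pos: [0.5029, 0.0572, 0.1782]
eef_rot: [[0.956, 0.295, 0.001], [0.295, -0.956, -0.0], [0.001, 0.0, -1.0]]
contact_force: [-0.8, -1.0, 2.6]
width: -0.0001
```

```bash
python3 -m creep '[{"fingers":1,"delta_pos":[0,0,0.15],"roll":0},{"fingers":1,"delta_pos":[0,0,0],"roll":0}]'
python3 -m creep '[{"fingers":1,"delta_pos":[0,0,-1],"roll":0},{"fingers":1,"delta_pos":[0,0,-3],"roll":0},{"fingers":1,"delta_pos":[0,0,-3],"roll":0},{"fingers":1,"delta_pos":[0,4,0],"roll":0},{"fingers":1,"delta_pos":[0,4,0],"roll":0},{"fingers":1,"delta_pos":[0,4,0],"roll":0},{"fingers":1,"delta_pos":[0,4,0],"roll":0},{"fingers":1,"delta_pos":[0,0,0],"roll":0},{"fingers":1,"delta_pos":[0,0,0],"roll":0}]'
python3 - <<'E'
from h import *
for n in("scene","top"):
    p=manip.get_image(n);cv2.imwrite(f"pics/last_{n}.png",cv2.cvtColor(p["color"],cv2.COLOR_RGB2BGR))
    a=cv2.imread(f"pics/full_{n}.png");b=cv2.imread(f"pics/last_{n}.png")
    sl=(slice(145,190),slice(300,340)) if n=="scene" else (slice(235,275),slice(245,280))
    print(n,np.abs(a[sl].astype(int)-b[sl]).mean())
E
```

```text
clock: 24.75
tool_pos: [0.5032, 0.057, 0.1776]
eef_rot: [[0.956, 0.295, 0.002], [0.295, -0.956, -0.0], [0.002, 0.001, -1.0]]
contact_force: [-2.9, -2.1, 13.9]
width: 0.0003
clock: 25.65
tool_pos: [0.5496, -0.0962, 0.2462]
eef_rot: [[0.956, 0.293, -0.001], [0.293, -0.956, 0.001], [-0.001, -0.001, -1.0]]
contact_force: [-0.4, -0.9, 0.2]
width: -0.0
scene 2.785185185185185
top 2.9066666666666667
```

View pics/last_top.png

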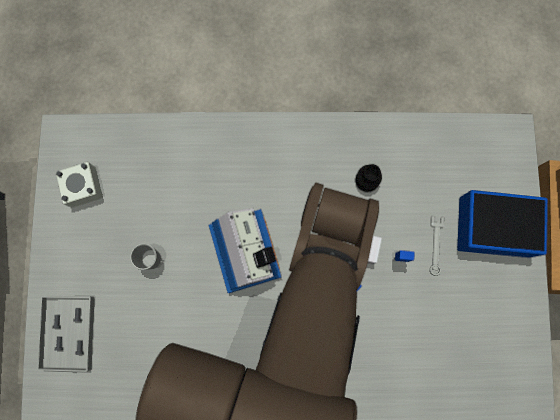

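The gauge sits in the near slot at (264,257). The reducer (369,178), wrench (437,246) and cup (145,257) are where they started, and the arm is clear of everything. Handing in.

```bash
python3 -c "
from station import manip
print(manip.hand_in(), manip.state()['clock'])"
```

```text
the job is handed in; nothing more can be done
the job is handed in; nothing more can be done
```

The gauge is home in the near slot and released, and the job was handed in at about 26 s of robot time.

- **How it was done:** The tool could not be tilted, so I lifted the gauge and pushed its blade against the stand's top edge until it leaned to about the slot angle.
- **Near slot (tried first):** The blade slid in about 24 mm with no resistance.
- **Far slot (tried second):** It stopped the blade in the mouth under about 33 N. The calibration put that stop at only 3 mm, against the 5 mm stated.
- **Final placing:** I went back to the near slot and pushed to a firm stop at about 42 N. By arm travel the tip was about 49 mm deep, where 50 mm is fully home.

**Last checks:**
- After letting go, I pressed on the handle top with about 14 N. Contact came about 2 mm below my home estimate and the gauge barely moved, so it is not standing proud.
- The picture overlays agreed with home only to 1–2 pixels. Those pixels alone would have allowed a gap of up to about 3 mm.
- The reducer, wrench and cup had not moved, and the arm was touching nothing.

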